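# Carry tray onto the middle rails of the desk rack

### The arm

A 7-joint arm with a two-finger parallel gripper is mounted at the origin on the work surface. World frame = base frame: x ahead of the robot, y to its left, z up, the work surface at z = 0. Lengths are in m, angles in rad, forces in N, time in s.
With the tool pointing down it reaches from about 0.425 to 0.825 m from the base axis. Payload 3.6 kg.
Tool frame: the origin (TCP) lies where the fingers leave the gripper's body, on its centre line; the fingertips stand 73 mm ahead of it and the grasp point (between the pads) lies 54 mm ahead of it; x points along the fingers, y is the direction in which the jaws open and shut, and the axes are right-handed (so a half turn about x gives the same grasp; the last joint's range is limited). The gripper opens to 85 mm and grips with 20 to 120 N. Pads are 22 mm wide; open, the fingers measure 114 mm over their backs; the gripper's body (76 mm by 85 mm) begins 54 mm behind the grasp point. The pads swing forward as they close: fully open they stand 13 mm farther back than shut.
Start: joints at [1.2, 0.615, -0.013, 1.423, 0.008, 1.103, -0.04], TCP at [0.219, -0.612, 0.304] pointing down, gripper open.
Joint ranges: [-3.12, 3.12], [-0.3, 2.06], [-1.34, 1.32], [0.26, 2.42], [-1.36, 4.5], [0.01, 1.98], [-2.84, 2.84]. Speed limits (rad/s): [2.79, 2.79, 3.14, 3.14, 3.14, 3.14, 3.14].

### API

Orientations are given as a unit quaternion [x, y, z, w].
In Python, from station import arm, snapshot, camera_info, ticket gives the robot as it stands. Calls block until the motion is done:
- arm.movep(position, orientation): joint-space move of the TCP to a pose.
- arm.line_to(position, velocity=0.15, ori=None): straight line of the TCP; ori=None keeps the orientation; velocity is the mean speed in m/s.
- arm.move_j(angles): joint-space move.
- arm.move_gripper(opening, effort=None): opening from 0.0 (shut) to 1.0 (fully open); effort is the grip in N (None keeps the last); returns when the fingers have stopped.
- arm.pause(seconds).
- arm.ik(position, orientation): joint angles nearest the present ones, or None.
- snapshot(name): name is "side" or "top"; returns the picture (420x560x3 uint8, blue, green, red); there is no depth.
- camera_info(name): a dict with "fx", "fy", "cx", "cy" (pixels), "dist_coeffs" ([k1, k2, p1, p2, k3] as OpenCV has them; the pictures are not rectified), "R" (3x3) and "t" (3): a world point X has camera coordinates R X + t. Camera axes: x right, y down, z forward; pixel columns grow to the right and rows downward; lengths in m; the calibration is good to about 2 mm. A picture is of the moment at which its call begins. camera_info takes no time and is no camera call.
A pose or a line that the arm cannot do raises arm.MotionError and nothing moves.
- ticket.finish_job(): hands the job in, once; it reports no verdict.
Readings, each from a call of its own:
- arm.read_time(): time.
- arm.read_joint_positions(): joint angles.
- arm.read_dq(): joint speeds.
- arm.read_effort(): joint torques, N m.
- arm.read_tool_pos(): TCP position.
- arm.read_eef_rot(): TCP orientation.
- arm.read_ft_force(): force on the tool from outside, world axes, zero at the start.
- arm.read_wrist_torque(): the same for the moment, N m.
- arm.read_opening(): opening from 0.0 (shut) to 1.0 (fully open).
Only numpy, scipy, OpenCV 4.12 (cv2) and the standard library are available. Lean on these libraries where they do the work, as an engineer would, in place of code of your own. Each camera call takes 0.05 s, during which the arm holds its last target.

### The job

Pick up the wooden carry tray by its handle and slide it in from an open end onto the middle pair of rails of the three-level desk rack. Leave it lying flat on those rails, all the way in so that its ends are flush with the rack's ends, and do not knock the mug over.

Things in the scene. Friction and masses are not known exactly. Their poses are not given: they have to be found in the camera images.
- tray_handle (a point): Centre of the handle bar of the loose wooden tray (0.4 kg): an open box 184 mm wide (x) by 170 mm long (y, the way it slides), walls 20 mm high, flat cards inside. The dark steel bar, 12 x 12 mm, runs along x, 80 mm between its posts (100 over all), over the centre of mass; this point is 60 mm above the tray's underside and 48 mm above the cards. z up. The tray may go in either end first.
- middle_rails (a point): Centre of the middle rail pair of the rack, half-way along and between the rails, at the height of their top faces (80 mm above the desk). y runs along the rails, z up. Each rail is 170 mm long, 4 mm thick and reaches 30 mm inwards, leaving 144 mm open between them. Fully in, the handle centre is 60 mm straight above this point and the tray's y lies along this y, either way round.
- rack: Fixed black three-level rack left or right of the tray (a low full two-level rack is on the other side). Origin: centre of its underside; y along the rails. 170 mm long, open at both ends and on top, no end stops. Aluminium rail tops at 30 (holds a paper tray), 80 and 130 mm (empty). Guides beside a tray are 204 mm apart: 10 mm play each side. Corner posts 150 mm high.
- mug: White loose mug, 76 mm wide and 90 mm high with a handle, standing on the desk beyond the tray; origin at the centre of its underside, z up.

How it is judged:
At the end, for the whole second after the job is handed in: The tray lies flat (within about 6 degrees) and at rest on the middle rails: its handle centre is 52 to 68 mm above the rail tops, within 18 mm of the middle along the rails and 15 mm across them, and the tray is in line with the rails within 10 degrees (x of tray_handle in the frame of middle_rails between -0.015 and 0.015 m and y of tray_handle in the frame of middle_rails between -0.018 and 0.018 m and z of tray_handle in the frame of middle_rails between 0.052 and 0.068 m and angle between tray_handle's own z axis and vertical below 0.1 rad and angle between the y axis of tray_handle and the y axis of middle_rails, either way round below 0.175 rad and linear speed of tray below 0.02 m/s); the robot touches nothing.
It fails at once if the mug is knocked over (tilted more than 30 degrees) (angle between mug's own z axis and vertical above 0.52 rad).
It also fails if it takes over 38 s, if anything falls off the work surface, if the arm or the gripper's body presses on something with over 40 N, if the wrist force passes 120 N, or if a joint passes its speed limit or range.

## Working session

There is one attempt and no reset: what is moved stays moved. The work goes in short steps, each a Python script; the robot and the scene stay as the last script left them, time stands still between calls to the robot, and variables do not carry over. Pictures are saved under pics/ and viewed, and the job is handed in when it is done.

```bash
mkdir -p pics; python3 - <<'E'
from station import arm, snapshot, camera_info, ticket
import cv2
for n in("side","top"):
    im=snapshot(n); cv2.imwrite(f"pics/{n}0.png",im); print(n,camera_info(n))
print(arm.read_time(),arm.read_tool_pos(),arm.read_eef_rot())
E
```

```text
side {'fx': 463.5366480313191, 'fy': 463.5366480313191, 'cx': 286.8597938821924, 'cy': 221.93968538321894, 'dist_coeffs': array([-0.0831087,  0.       ,  0.       ,  0.       ,  0.       ]), 'R': array([[-0.87600091, -0.48212395,  0.01337543],
       [-0.31083364,  0.54313381, -0.77999238],
       [ 0.36878836, -0.68743157, -0.62564605]]), 't': array([0.5667285 , 0.27553632, 0.7618607 ])}
top {'fx': 459.48280148693766, 'fy': 459.48280148693766, 'cx': 285.66656674033555, 'cy': 213.23462876760962, 'dist_coeffs': array([-0.10060097,  0.        ,  0.        ,  0.        ,  0.        ]), 'R': array([[-0.02035169, -0.99947967,  0.02502375],
       [-0.9949963 ,  0.01779894, -0.09831354],
       [ 0.09781698, -0.02689939, -0.99484082]]), 't': array([-0.01191227,  0.63290821,  1.01971525])}
0.1 [ 0.21893574 -0.61146209  0.30282864] [-0.69652413 -0.12181307  0.69683161 -0.12017246]
```

View pics/side0.png

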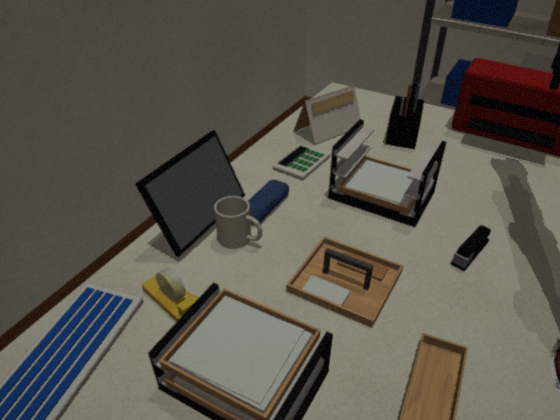

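View pics/top0.png

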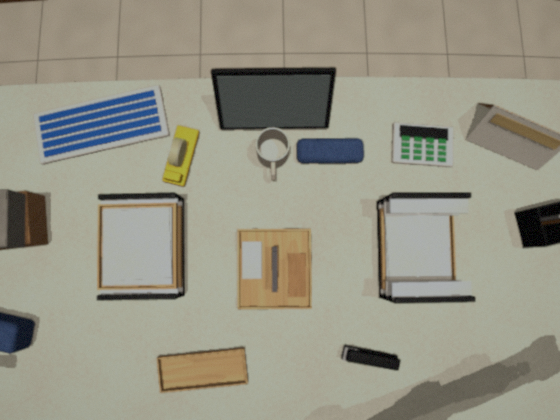

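```bash
python3 - <<'E'
import cv2
t=cv2.imread("pics/top0.png"); s=cv2.imread("pics/side0.png")
def crop(im,x0,y0,x1,y1,k,n):
    c=cv2.resize(im[y0:y1,x0:x1],None,fx=k,fy=k,interpolation=cv2.INTER_CUBIC)
    for x in range(x0,x1,10):
        cv2.line(c,((x-x0)*k,0),((x-x0)*k,6 if x%50 else 14),(0,0,255),1)
        if x%20==0: cv2.putText(c,str(x),((x-x0)*k,24),0,.4,(0,0,255))
    for y in range(y0,y1,10):
        cv2.line(c,(0,(y-y0)*k),(6,(y-y0)*k),(0,0,255),1)
        if y%20==0: cv2.putText(c,str(y),(8,(y-y0)*k+4),0,.4,(0,0,255))
    cv2.imwrite(n,c)
crop(t,365,180,485,310,5-1,"pics/c_rack.png")
crop(t,230,220,320,320,5,"pics/c_tray.png")
crop(s,320,110,460,225,5,"pics/c_srack.png")
crop(s,280,230,410,330,5,"pics/c_stray.png")
E
```

```text
(no output)
```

View pics/c_rack.png

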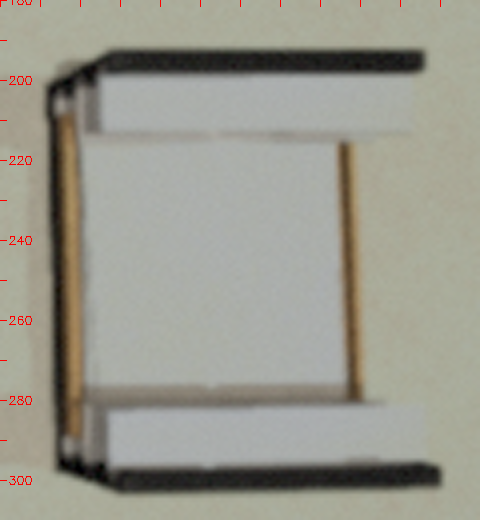

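View pics/c_tray.png

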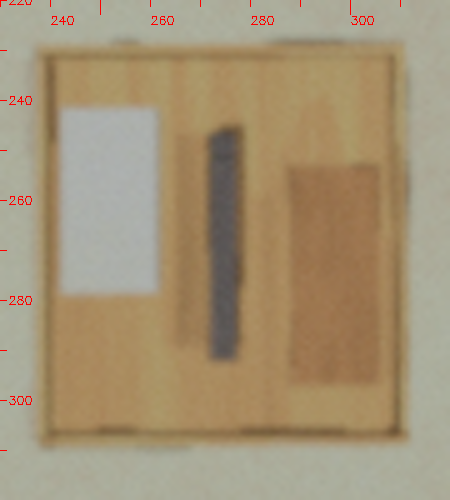

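View pics/c_srack.png

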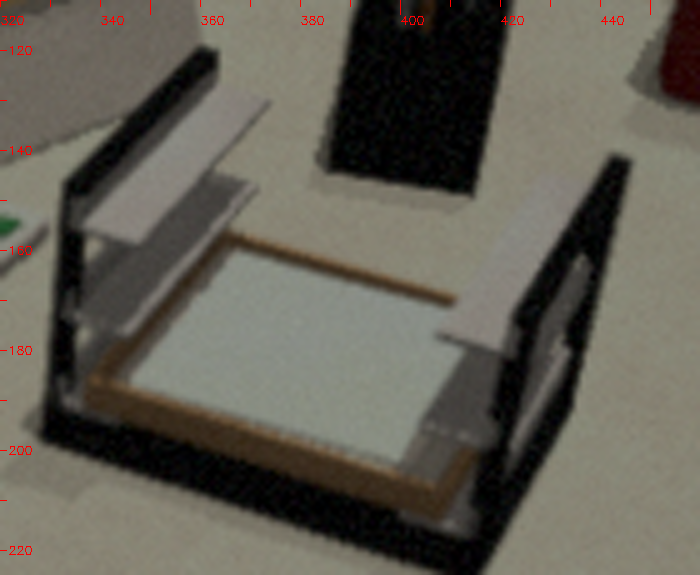

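View pics/c_stray.png

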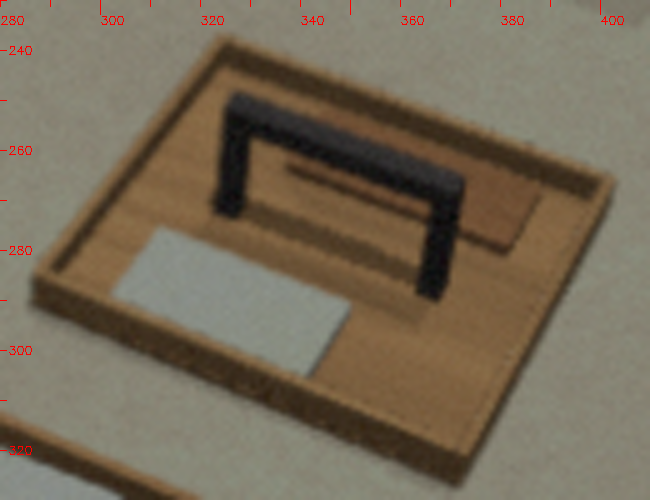

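```bash
cat > h.py <<'E'
from station import arm, snapshot, camera_info, ticket
import numpy as np, cv2
from scipy.optimize import least_squares
from scipy.spatial.transform import Rotation as Ro
C={n:camera_info(n) for n in("side","top")}
def K(c): return np.array([[c['fx'],0,c['cx']],[0,c['fy'],c['cy']],[0,0,1]])
def proj(n,X):
    c=C[n]; return cv2.projectPoints(np.atleast_2d(X).astype(float),cv2.Rodrigues(c['R'])[0],c['t'],K(c),c['dist_coeffs'])[0][:,0]
def back(n,uv,z):
    c=C[n]; p=cv2.undistortPoints(np.array([[uv]],float),K(c),c['dist_coeffs'])[0,0]
    d=c['R'].T@np.array([*p,1]); o=-c['R'].T@c['t']; return o+d*(z-o[2])/d[2]
E
python3 - <<'E'
from h import *
print("rack top corners z=.15")
for n,uv in [("top",(391.5,195.5)),("top",(471,195)),("top",(393.3,299.5)),("top",(475,299)),("side",(334,146.4)),("side",(361.5,121)),("side",(444,141.4))]: print(n,uv,back(n,uv,.15).round(4))
print("upper rails inner corners z=.13")
for n,uv in [("top",(390,213)),("top",(467.5,213.5)),("top",(391.5,281)),("top",(471,281)),("side",(346.5,158)),("side",(374,130)),("side",(407.5,177))]: print(n,uv,back(n,uv,.13).round(4))
# tray
print("tray corners z=.02 (from underside)")
for uv in [(237,229),(310,229),(311,308),(238,308)]: print("top",back("top",uv,.02).round(4))
for uv in [(324,237),(402,266),(372,323),(287,284)]: print("side",back("side",uv,.02).round(4))
print("handle z=.066")
for uv in [(275,246),(274.5,291.5)]: print("top",back("top",uv,.066).round(4))
for uv in [(327,250),(372,267)]: print("side",back("side",uv,.066).round(4))
print("mug",back("top",(273,145),.09), "down rot", Ro.from_quat(arm.read_eef_rot()).as_matrix().round(2))
E
```

```text
rack top corners z=.15
top (391.5, 195.5) [ 0.6537 -0.2395  0.15  ]
top (471, 195) [ 0.6523 -0.4096  0.15  ]
top (393.3, 299.5) [ 0.4419 -0.2348  0.15  ]
top (475, 299) [ 0.4368 -0.4064  0.15  ]
side (334, 146.4) [ 0.6561 -0.2399  0.15  ]
side (361.5, 121) [ 0.6492 -0.3964  0.15  ]
side (444, 141.4) [ 0.4367 -0.3995  0.15  ]
upper rails inner corners z=.13
top (390, 213) [ 0.6194 -0.2399  0.13  ]
top (467.5, 213.5) [ 0.6154 -0.4082  0.13  ]
top (391.5, 281) [ 0.4781 -0.2375  0.13  ]
top (471, 281) [ 0.4727 -0.4082  0.13  ]
side (346.5, 158) [ 0.6219 -0.2382  0.13  ]
side (374, 130) [ 0.6153 -0.404   0.13  ]
side (407.5, 177) [ 0.4733 -0.2321  0.13  ]
tray corners z=.02 (from underside)
top [0.5992 0.0884 0.02  ]
top [ 0.5961 -0.0798  0.02  ]
top [ 0.4156 -0.0777  0.02  ]
top [0.4193 0.0884 0.02  ]
side [ 0.5958 -0.0764  0.02  ]
side [ 0.4156 -0.073   0.02  ]
side [0.4169 0.0979 0.02  ]
side [0.5983 0.0883 0.02  ]
handle z=.066
top [0.5573 0.0018 0.066 ]
top [0.4582 0.0048 0.066 ]
side [0.5532 0.0067 0.066 ]
side [0.4575 0.0081 0.066 ]
mug [0.77776136 0.00231422 0.09      ] down rot [[-0.    0.34 -0.94]
 [ 0.   -0.94 -0.34]
 [-1.   -0.    0.  ]]
```

```bash
cat >> h.py <<'E'
def q(yaw):
    y=-np.array([-np.sin(yaw),np.cos(yaw),0]); x=np.array([0,0,-1.]); z=np.cross(x,y)
    return list(Ro.from_matrix(np.column_stack([x,y,z])).as_quat())
def st(m=""):
    print(m,"t",round(arm.read_time(),2),"p",np.round(arm.read_tool_pos(),4),"F",np.round(arm.read_ft_force(),1),"op",round(arm.read_opening(),3))
E
python3 - <<'E'
from h import *
o=q(-.018)
arm.movep([.507,.005,.26],o); st("hover")
arm.line_to([.507,.005,.150],.12); st("low")
cv2.imwrite("pics/s1.png",cv2.resize(snapshot("side")[190:350,250:450],None,fx=4,fy=3.7))
cv2.imwrite("pics/t1.png",cv2.resize(snapshot("top")[200:330,200:350],None,fx=4,fy=4))
E
```

```text
hover t 2.52 p [0.5072 0.0039 0.26  ] F [-0.6 -0.4 -0.2] op 1.004
low t 3.59 p [0.5075 0.005  0.1506] F [ 0.8  0.4 -0.3] op 1.0
```

View pics/s1.png

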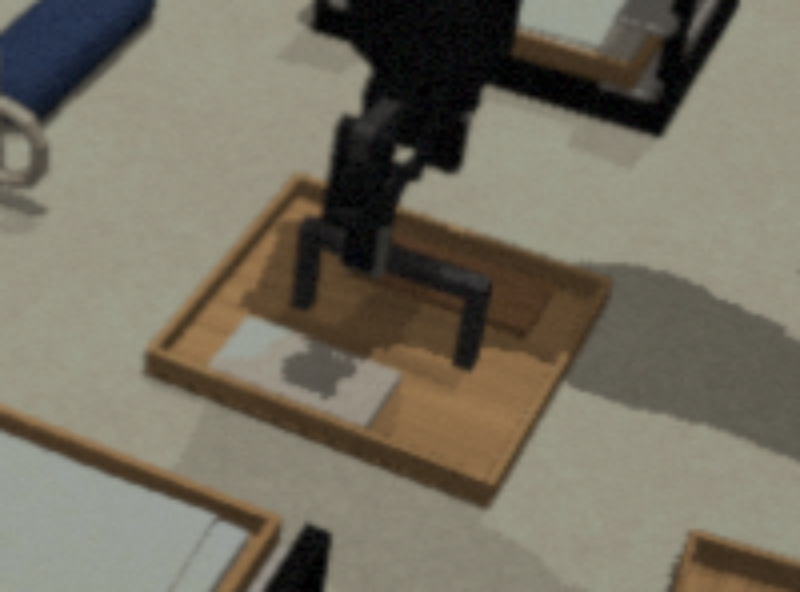

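The near finger is in front of the bar at crop pixel (360,260) and the gripper straddles it near the middle, so I'll go down, grip and lift.

```bash
python3 - <<'E'
from h import *
arm.line_to([.507,.005,.112],.08); st("down")
arm.move_gripper(0.0,70); st("grip")
arm.line_to([.507,.005,.150],.06); st("lift")
arm.line_to([.507,.005,.207],.1); st("lift")
cv2.imwrite("pics/s2.png",cv2.resize(snapshot("side")[150:350,230:480],None,fx=3,fy=3))
cv2.imwrite("pics/t2.png",cv2.resize(snapshot("top")[180:330,200:400],None,fx=4,fy=4))
E
```

```text
down t 4.32 p [0.5071 0.005  0.112 ] F [ 1.1 -0.  -0.2] op 1.002
grip t 4.98 p [0.5071 0.0051 0.1123] F [-0.9  1.2  3.7] op 0.127
lift t 5.77 p [0.5068 0.005  0.15  ] F [-0.3 -0.1 -4.2] op 0.126
lift t 6.48 p [0.5065 0.0049 0.2065] F [-0.3 -0.6 -4. ] op 0.129
```

View pics/s2.png

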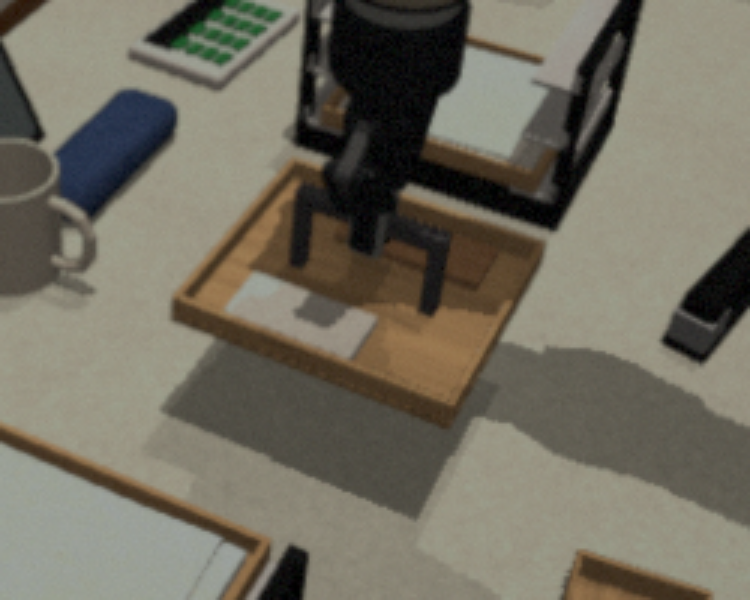

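View pics/t2.png

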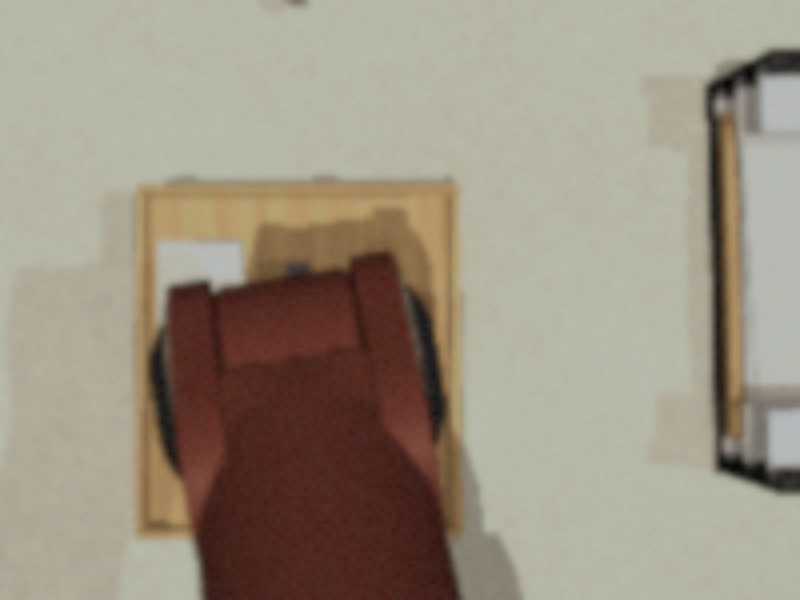

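Tray is held level in the air. I'll measure its corners in both views, to get the grasp offset and tilt before inserting.

```bash
python3 - <<'E'
from h import *
T=[(234.5,226.7),(314.3,226.7),(315,313.7),(234.3,313.7)]
S=[(288.3,251),(328.3,203.3),(411.7,230),(379,287.5)]
for a,b in zip(T,S):
    f=lambda X:np.r_[(proj("top",X)[0]-a),(proj("side",X)[0]-b)]
    r=least_squares(f,[.5,0,.1]); print(r.x.round(4),r.fun.round(1),back("top",a,.115).round(4),back("side",b,.115).round(4))
E
```

```text
[0.5982 0.0866 0.1064] [ 0.1  0.2 -0.2 -0. ] [0.5979 0.0861 0.115 ] [0.5935 0.0949 0.115 ]
[ 0.595  -0.082   0.1091] [ 0.   0.1 -0.1 -0. ] [ 0.5948 -0.0814  0.115 ] [ 0.5918 -0.0746  0.115 ]
[ 0.414  -0.0784  0.1135] [-0.  -0.1  0.1  0. ] [ 0.4139 -0.0783  0.115 ] [ 0.4139 -0.0765  0.115 ]
[0.4181 0.09   0.1056] [-0.2 -0.7  0.6  0.1] [0.4176 0.0887 0.115 ] [0.4171 0.0995 0.115 ]
```

```bash
python3 - <<'E'
from h import *
r=np.array([.5463,-.3225]); d=np.array([.023,1.])
P=lambda s,z:[*(r+d*s),z]
z=.112+.093
arm.line_to(P(.205,z),.12,ori=q(-.023)); st("entry")
arm.line_to(P(.15,z),.08); st("nose")
cv2.imwrite("pics/s3.png",cv2.resize(snapshot("side")[90:290,280:480],None,fx=3,fy=3))
cv2.imwrite("pics/t3.png",cv2.resize(snapshot("top")[180:320,300:490],None,fx=4,fy=4))
E
```

```text
entry t 7.82 p [ 0.5508 -0.1161  0.205 ] F [-0.2  0.2 -3.5] op 0.125
nose t 8.66 p [ 0.5498 -0.1718  0.2049] F [ 0.  -0.  -4.4] op 0.126
```

View pics/s3.png

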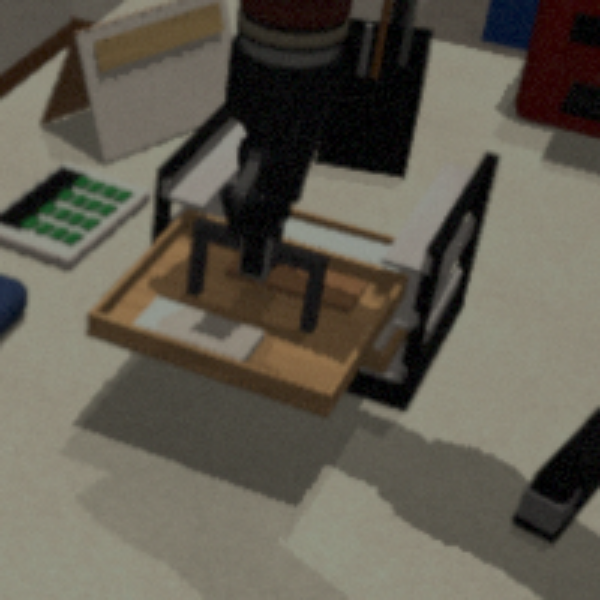

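View pics/t3.png

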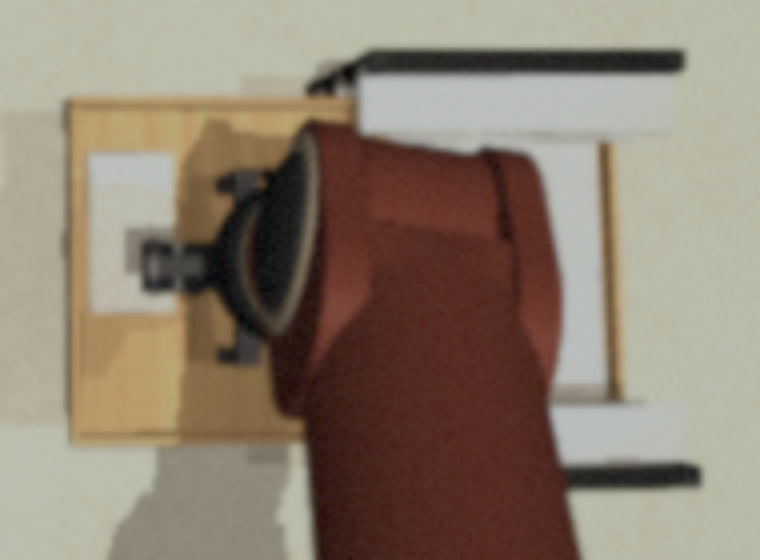

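The nose is under the upper rails (tray edge vanishes under the white rail at crop (355,100)), with no contact force. I'll slide on, in steps with force checks.

```bash
python3 - <<'E'
from h import *
r=np.array([.5463,-.3225]); d=np.array([.023,1.])
P=lambda s,z:[*(r+d*s),z]
z=.112+.093
ok=True
for s in (.11,.07,.03,0.):
    arm.line_to(P(s,z),.08); st(s)
    F=arm.read_ft_force()
    if np.hypot(F[0],F[1])>8 or abs(F[2]+4)>8: ok=False;print("stop");break
if ok:
    arm.line_to(P(0,z-.008),.05); st("lower")
cv2.imwrite("pics/s4.png",cv2.resize(snapshot("side")[90:240,300:480],None,fx=4,fy=4))
cv2.imwrite("pics/t4.png",cv2.resize(snapshot("top")[180:320,340:490],None,fx=4,fy=4))
E
```

```text
0.11 t 9.41 p [ 0.5487 -0.2125  0.2049] F [ 0.8  0.5 -3.9] op 0.122
0.07 t 10.06 p [ 0.5478 -0.2524  0.2048] F [ 0.  -0.3 -3.9] op 0.129
0.03 t 10.71 p [ 0.5469 -0.2924  0.2048] F [ 0.7 -0.3 -3.7] op 0.125
0.0 t 11.23 p [ 0.546  -0.323   0.2048] F [-0.9  0.4 -3.4] op 0.123
lower t 11.54 p [ 0.5461 -0.3217  0.1962] F [-0.   0.1 -3.4] op 0.126
```

View pics/s4.png

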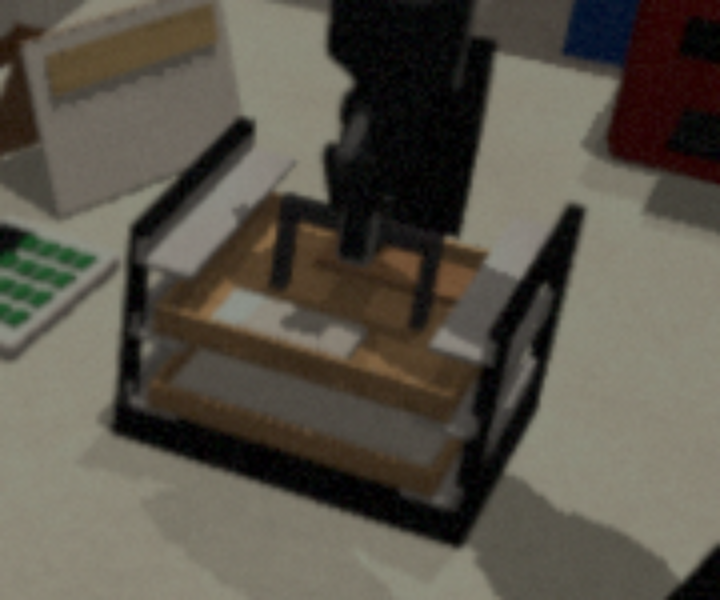

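View pics/t4.png

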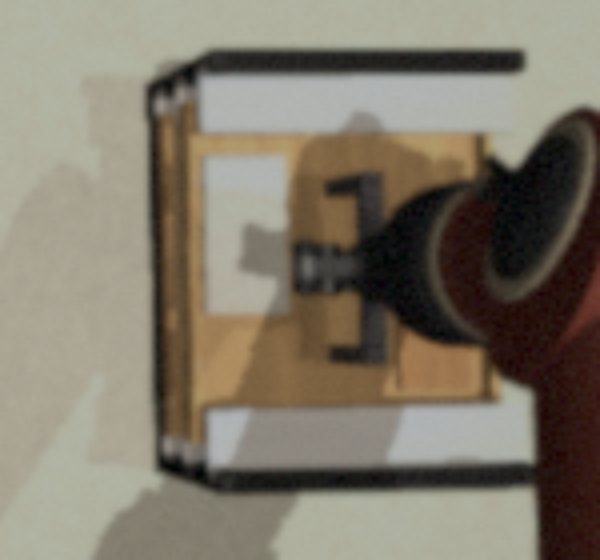

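Tray sits fully inside between the middle and upper rails, aligned (handle roughly centred at top-crop (372,265)). Next I'll lower it gently to contact, release and retreat straight up.

```bash
python3 - <<'E'
from h import *
r=np.array([.5463,-.3225])
z=.196
while z>.1885:
    z-=.0015
    arm.line_to([*r,z],.02); F=np.mean([arm.read_ft_force() for _ in range(3)],0); st(round(z,4))
    if F[2]>-1.5: break
arm.move_gripper(0.6); st("open")
p=arm.read_tool_pos()
arm.line_to([p[0],p[1],.235],.08)
arm.line_to([p[0],p[1],.33],.15); st("up")
arm.pause(.3)
cv2.imwrite("pics/s5.png",cv2.resize(snapshot("side")[90:240,300:480],None,fx=4,fy=4))
cv2.imwrite("pics/t5.png",cv2.resize(snapshot("top")[180:320,340:490],None,fx=4,fy=4))
E
```

```text
0.1945 t 11.92 p [ 0.5462 -0.3224  0.1944] F [ 0.   0.1 -3.5] op 0.124
0.193 t 12.17 p [ 0.5462 -0.3225  0.1929] F [ 0.9  0.5 -4.9] op 0.129
0.1915 t 12.42 p [ 0.5464 -0.3226  0.1924] F [-2.1  0.3  2.3] op 0.127
open t 12.88 p [ 0.5464 -0.3225  0.1915] F [ 1.  -0.3 -0.4] op 0.603
up t 14.36 p [ 0.5459 -0.3223  0.3287] F [-0.  -0.1 -0.2] op 0.597
```

View pics/s5.png

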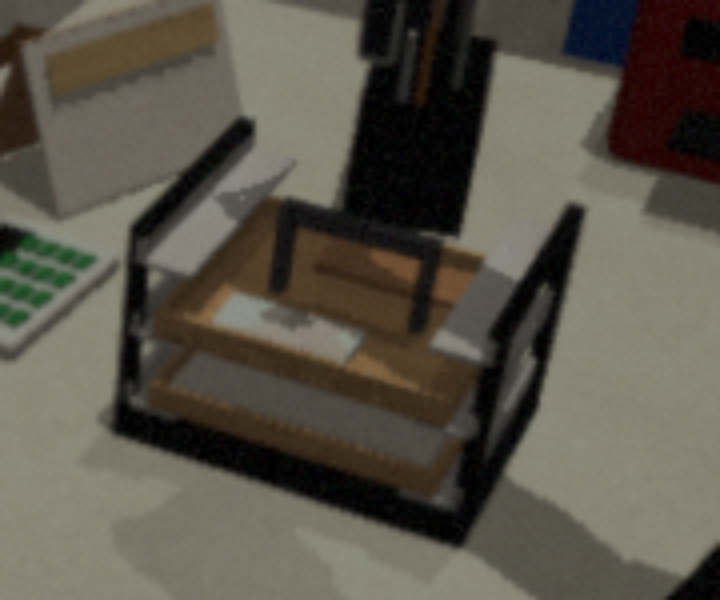

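View pics/t5.png

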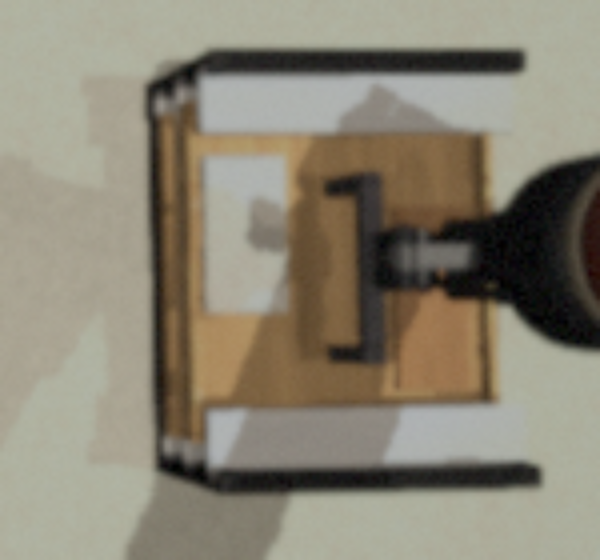

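```bash
python3 - <<'E'
from h import *
a=back("top",(432.5,223.3),.146);b=back("top",(433.3,270.5),.146);print((a+b)/2,(a-b)[:2])
im=snapshot("side");c=snapshot("top"); cv2.imwrite("pics/f.png",im); st()
E
```

```text
[ 0.54633044 -0.32311787  0.146     ] [ 0.09716387 -0.00291233]
 t 14.86 p [ 0.5464 -0.3225  0.3298] F [-0.1  0.5 -0. ] op 0.6
```

View pics/f.png

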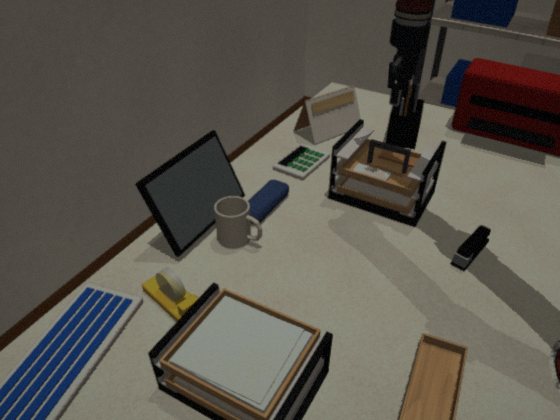

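The mug stands upright at (233,222). The tray is in the rack at (385,165), and the gripper is clear above it.

```bash
python3 -c "
from station import ticket; print(ticket.finish_job())"
```

```text
the job is handed in; nothing more can be done
None
```

The tray is on the middle rails of the right-hand rack, and I handed the job in at about 15 s of the 38 s allowed. I gripped it by the handle at 70 N and lifted it. I lined it up with the rack, slid it in about 13 mm above the rails, lowered it to contact, released it and retreated straight up.

**What the last checks showed**
- **Position:** In the top picture the handle centre is at (0.546, -0.323). The measured rack centre is (0.546, -0.3225), so it is within about 1 mm.
- **Alignment:** The tray is at about -0.03 rad and the rack at about -0.023 rad.
- **Height:** Rail contact came at a tool height of 0.192 m, which fits an underside at 80 mm.
- **Flatness:** The tray looks flat on the rails in the side view; I did not measure its tilt after release.
- **Surroundings:** The mug is upright where it was. The gripper is clear and reads about zero force.

**One disagreement:** the two cameras differed by 4–9 mm in y at some points, such as tray and rack corners. I used the top camera, because it agreed with the tool position to about 1 mm while the tray was held.

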